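# Change the bench suction over from the slot nozzle to the funnel

## Robot

A 6-joint arm with a two-finger parallel gripper is mounted at the origin on the work surface. World frame = base frame: x ahead of the robot, y to its left, z up, the work surface at z = 0. Lengths are in m, angles in rad, forces in N, time in s.
With the tool pointing down it reaches from about 0.375 to 0.825 m from the base axis. Payload 5.5 kg.
Tool frame: the origin (TCP) lies on the centre line of the jaws, within the pads' length; the fingertips stand 17 mm ahead of it and the grasp point (between the pads) lies 2 mm behind it; z points along the fingers, y is the line along which they close (so a half turn about z gives the same grasp; the last joint's range is limited). The gripper opens to 85 mm and grips with 20 to 120 N. Pads are 22 mm wide; open, the fingers measure 114 mm over their backs; the gripper's body (76 mm by 85 mm) begins 54 mm behind the grasp point. The pads swing forward as they close: fully open they stand 13 mm farther back than shut.
Start: joints at [1.289, 0.314, -0.047, 1.21, 0, 1.571], TCP at [0.167, 0.576, 0.248] pointing down, gripper open.
Joint ranges: [-2.67, 2.67], [-0.69, 1.73], [-1.03, 1.25], [-2.08, 2.16], [-1.42, 1.45], [-3.14, 3.14]. Speed limits (rad/s): [2.39, 2.39, 3.01, 3.14, 3.14, 3.14].

## Interface

Orientations are given as a rotation vector (axis times angle).
In Python, from bench import robot gives the robot as it stands.
- The arm moves only by the tool drive_tool, never from a script. Its argument "steps" is a list that holds one entry, the list of rows, each a list of 4 numbers: the shift along the tool's x, y, z each as a share of 0.025 m, from -1 to 1, then the turn about the tool's z as a share of 4 degrees, from -1 to 1. In form: [[[tx, ty, tz, spin], ...]]. A call has 1 to 10 rows; each row shifts and turns the commanded pose from where the row before left it, along the tool's axes as they then stand; what a row does not reach is not made up. A row lasts 1/10 s, in which the tool goes at most 50 mm and 8.59 degrees, less where a joint would pass 70% of its speed; a pose out of reach is approached as far as the arm can. A call with a number of a shift or a turn outside -1 to 1 is refused whole. A call with a gripper value outside its range is refused whole. "hand" is the closure, from 0 (fully open) to 1 (shut), set as the call begins (left out, the last holds). The fingers move at their own pace and stop on an object; "grip_force" is the grip in N (left out, the last holds). Time passes only in rows, so rows that do not move let the fingers close. It gives the time, the measured TCP pose, the force, the opening and the grip force at its end, in the units of the state.
- robot.get_obs(): the state, without advancing time (a new reading comes with each control period).
- robot.get_image(name): name is "side" or "top"; returns (picture, depth): 400x640x3 uint8, red, green, blue; 400x640 float32, m along the optical axis (not along the pixel's ray), 0 where there is no reading.
- robot.calibration(name): a dict with "mtx" (3x3 intrinsics, pixels), "R" (3x3) and "t" (3): a world point X has camera coordinates R X + t. Camera axes: x right, y down, z forward; pixel columns grow to the right and rows downward; lengths in m; the calibration is good to about 2 mm. A picture is of the moment at which its call begins. calibration takes no time and is no camera call.
- robot.sign_off(): hands the job in; it is judged then, once.
The state is a dict: "clock": time; "q": joint angles; "qd": joint speeds; "joint_torque": joint torques, N m; "position": TCP position; "tcp_rot": TCP orientation; "contact_force": force on the tool from outside, world axes, zero at the start; "ft_torque": the same for the moment, N m; "width": finger opening in m; "gripper_force": force on a finger pad.
Only numpy, scipy, OpenCV 4.12 (cv2) and the standard library are available. Lean on these libraries where they do the work, as an engineer would, in place of code of your own. Each camera call takes 0.05 s, during which the arm holds its last target. There are 200 camera calls.

## Task

Change the dust suction over from the flat slot nozzle to the round funnel: first turn the funnel's damper handle to fully open, then turn the slot's handle to fully shut, each through the stiff last bit until it is home against its stop, so that the fan always has one open branch. The dampers only stand on the bench, so turn them gently and do not let them shift or twist; leave the capped damper's handle, the cast and the jar alone.

Things in the scene. Friction and masses are not known exactly. Their poses are not given: they have to be found in the camera images.
- plenum: Fixed white suction box, 100 (x) x 540 (y) x 105 mm high, behind the three dampers. Origin: centre of its underside; its -x face looks to the robot and has three ports 170 mm apart in y at the height 62 mm. The dampers stand before the ports with the pivot 145 mm in front (-x) of this origin.
- funnel_unit: Damper unit whose mouth is a round funnel that flares to 92 mm across: cast metal pipe 60 mm across, axis 62 mm high, on a 130 x 104 x 12 mm foot; 3.8 kg, stands loose on the bench and slides if forced. Origin: underside, below the handle's vertical pivot. Its -x axis points out of the mouth (to the robot).
- funnel_peg (a point): Centre of the top (171 mm high) of the upright round peg, 14 mm across, 40 mm tall, on the free end of that unit's steel handle; handle bar top at 132 mm; peg 75 mm from the pivot. The handle turns level. Along the pipe, peg over the mouth = open; across, peg on the unit's +y side = shut; clockwise from above shuts. About 90 degrees of travel.
- funnel_seal (a joint): How far the flap is pressed on its seal: 0.12 = sealed shut, 0 = fully free. It moves only in the last 7 degrees at either end of the handle's travel, where the handle goes stiff (4 N at the peg, 1 N before) up to a hard stop. The stops are set anywhere within 20 degrees either way, differently on each unit: feel for them.
- slot_unit: Damper unit whose mouth is a flat wide box nozzle, 112 mm wide and 34 mm high: cast metal pipe 60 mm across, axis 62 mm high, on a 130 x 104 x 12 mm foot; 3.8 kg, stands loose on the bench and slides if forced. Origin: underside, below the handle's vertical pivot. Its -x axis points out of the mouth (to the robot).
- slot_peg (a point): Centre of the top (171 mm high) of the upright round peg, 14 mm across, 40 mm tall, on the free end of that unit's steel handle; handle bar top at 132 mm; peg 75 mm from the pivot. The handle turns level. Along the pipe, peg over the mouth = open; across, peg on the unit's +y side = shut; clockwise from above shuts. About 90 degrees of travel.
- slot_seal (a joint): How far the flap is pressed on its seal: 0.12 = sealed shut, 0 = fully free. It moves only in the last 7 degrees at either end of the handle's travel, where the handle goes stiff (4 N at the peg, 1 N before) up to a hard stop. The stops are set anywhere within 20 degrees either way, differently on each unit: feel for them.
- capped_unit: Damper unit whose mouth is a round blank cap, 76 mm across (this branch is not in use): cast metal pipe 60 mm across, axis 62 mm high, on a 130 x 104 x 12 mm foot; 3.8 kg, stands loose on the bench and slides if forced. Origin: underside, below the handle's vertical pivot. Its -x axis points out of the mouth (to the robot).
- capped_peg (a point): Centre of the top (171 mm high) of the upright round peg, 14 mm across, 40 mm tall, on the free end of that unit's steel handle; handle bar top at 132 mm; peg 75 mm from the pivot. The handle turns level. Along the pipe, peg over the mouth = open; across, peg on the unit's +y side = shut; clockwise from above shuts. About 90 degrees of travel.
- capped_seal (a joint): How far the flap is pressed on its seal: 0.12 = sealed shut, 0 = fully free. It moves only in the last 7 degrees at either end of the handle's travel, where the handle goes stiff (4 N at the peg, 1 N before) up to a hard stop. The stops are set anywhere within 20 degrees either way, differently on each unit: feel for them.
- cast: Plaster dental cast, horseshoe of teeth on a 60 mm base, 27 mm high, standing between two of the dampers. Origin: underside. A bystander.
- wax_jar: Small closed jar, 44 mm across, 45 mm high, standing between two of the dampers. Origin: underside. A bystander.
Mind the look-alikes: they are no part of the job. Leave any pink look-alike of the slot_unit alone.

How it is judged:
By the outcome, as a careful person would: the job done as asked, in the order asked, and still so for the second after the job is handed in, with the robot touching nothing.
It also fails if it takes over 69 s, if anything falls off the work surface, if the arm or the gripper's body presses on something with over 40 N, if the wrist force passes 120 N, or if a joint passes its speed limit or range.

## Working session

There is one attempt and no reset: what is moved stays moved. The work goes in short steps, Python scripts to look and compute and a tool call to move; the robot and the scene stay as the last step left them, time stands still between calls to the robot, and variables do not carry over. Pictures are saved under pics/ and viewed, at most 10 in all, crops included, and the job is handed in when it is done.

Besides the shell and the picture viewer there is one more tool, called after ">>>" as name(argument=value, ...) on one line, values as JSON. drive_tool: Moves the arm, as the interface text tells. Its arguments: {"type":"object","properties":{"steps":{"type":"array","items":{"type":"array","items":{"type":"array","items":{"type":"number","minimum":-1,"maximum":1}}}},"hand":{"type":"number"},"grip_force":{"type":"number"}},"required":["steps"]}

```bash
mkdir -p pics; python3 - <<'E'
from bench import robot
import cv2,numpy as np
for n in("top","side"):
    p,d=robot.get_image(n); cv2.imwrite(f"pics/{n}0.png",p[:,:,::-1]); np.save(f"{n}0.npy",d)
    c=robot.calibration(n); print(n,c)
print(robot.get_obs())
E
```

```text
top {'mtx': array([[369.10480586,   0.        , 321.21586223],
       [  0.        , 369.10480586, 196.36176621],
       [  0.        ,   0.        ,   1.        ]]), 'R': array([[-2.05311087e-02, -9.99785592e-01, -2.69139558e-03],
       [-9.87313427e-01,  2.06987799e-02, -1.57428576e-01],
       [ 1.57450531e-01, -5.74932218e-04, -9.87526708e-01]]), 't': array([0.02123637, 0.53702838, 0.69125005])}
side {'mtx': array([[490.38523478,   0.        , 320.72145092],
       [  0.        , 490.38523478, 205.43368996],
       [  0.        ,   0.        ,   1.        ]]), 'R': array([[ 0.85988   , -0.51047764,  0.00435492],
       [-0.24002666, -0.41181526, -0.87908782],
       [ 0.4505481 ,  0.75486474, -0.47663994]]), 't': array([-0.45090688,  0.24578654,  0.77465971])}
{'clock': 0.1, 'q': array([ 1.28899312e+00,  3.14157462e-01, -4.79593201e-02,  1.21016714e+00,
       -1.17748920e-05,  1.57080880e+00]), 'qd': array([-0.0010923 , -0.00152154,  0.00251347, -0.00107817, -0.00050172,
        0.00064195]), 'joint_torque': array([ 4.80686540e-04, -5.40768456e+01,  3.40541124e+01,  1.11720615e-02,
        1.00022414e-04, -4.56054607e-06]), 'position': array([0.16672585, 0.57588117, 0.24752811]), 'tcp_rot': array([-4.41183770e-01, -3.11025990e+00,  2.31600015e-03]), 'contact_force': array([-0.51923379, -0.5912937 ,  1.00527797]), 'ft_torque': array([ 0.01991351, -0.00256133,  0.01961661]), 'gripper_force': 0.0, 'width': 0.08549056140852657}
```

View pics/top0.png

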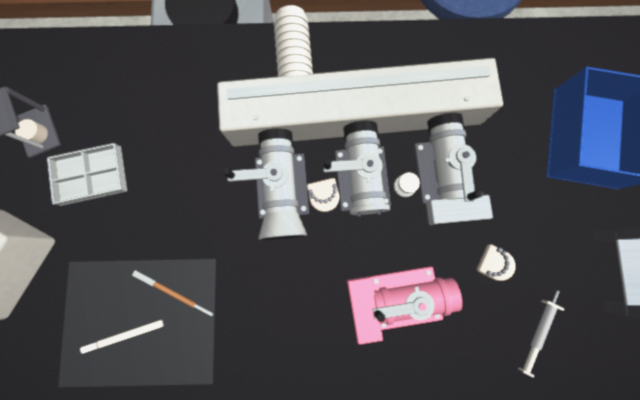

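View pics/side0.png

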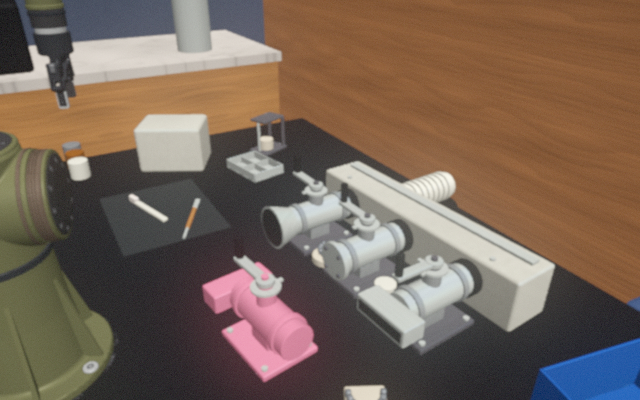

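Candidates: funnel (280,185) with peg (231,176); capped (366,165) with peg (328,166); white slot (455,165) with peg (475,196); pink look-alike (415,300). I choose the funnel at left and the white slot at right. I'll check both in a close crop and measure.

```bash
cat > h.py <<'E'
import numpy as np,cv2
from bench import robot
def cloud(n,d):
    c=robot.calibration(n); v,u=np.mgrid[:400,:640]
    K=c["mtx"]; P=np.stack([(u-K[0,2])/K[0,0]*d,(v-K[1,2])/K[1,1]*d,d],-1)
    return (P-c["t"])@c["R"]
E
python3 - <<'E'
from h import *
p=cv2.imread("pics/top0.png");d=np.load("top0.npy")
cv2.imwrite("pics/crop1.png",cv2.resize(p[90:250,210:510],(780,416),interpolation=cv2.INTER_CUBIC))
W=cloud("top",d);W2=cloud("side",np.load("side0.npy"))
for nm,X in(("top",W),("side",W2)):
    ok=(np.load(nm+"0.npy")>0)
    m=(ok&(X[...,2]>.155)&(X[...,2]<.18)&(X[...,0]>.3)&(X[...,0]<.8)&(abs(X[...,1])<.4)).astype('uint8')
    n,l,s,c=cv2.connectedComponentsWithStats(m)
    for i in range(1,n):
        if s[i,4]>5:
            q=X[l==i]; print(nm,c[i].round(),s[i,4],q.mean(0).round(3),q.min(0).round(3),q.max(0).round(3))
# pivot hubs etc: points z 0.12-.15
ok=(d>0)
m=(ok&(W[...,2]>.122)&(W[...,2]<.15)&(W[...,0]>.3)&(W[...,0]<.8)&(abs(W[...,1])<.4)).astype('uint8')
n,l,s,c=cv2.connectedComponentsWithStats(m)
for i in range(1,n):
    if s[i,4]>30:
        q=W[l==i]; print("bar",c[i].round(),s[i],q.min(0).round(3),q.max(0).round(3))
        r=cv2.minAreaRect(q[:,:2].astype('float32'));print(r)
for u,v in((274,173),(370,163),(465,157)): print(u,v,W[v,u].round(4))
# plenum top
m=ok&(abs(W[...,2]-.105)<.006)&(W[...,0]>.62)&(abs(W[...,1])<.45)
print(cv2.minAreaRect(W[m][:,:2].astype('float32')))
E
```

```text
top [328. 162.] 67 [ 0.575 -0.002  0.169] [ 0.57  -0.007  0.155] [0.584 0.004 0.173]
top [227. 171.] 76 [0.563 0.166 0.168] [0.557 0.161 0.156] [0.57  0.174 0.173]
top [477. 194.] 87 [ 0.516 -0.247  0.168] [ 0.51  -0.255  0.156] [ 0.524 -0.241  0.174]
top [380. 317.] 80 [ 0.326 -0.078  0.169] [ 0.319 -0.085  0.156] [ 0.331 -0.072  0.175]
side [297. 159.] 52 [0.561 0.166 0.164] [0.555 0.16  0.155] [0.569 0.174 0.172]
side [344. 187.] 64 [ 0.574 -0.003  0.165] [ 0.569 -0.01   0.155] [0.581 0.006 0.172]
side [238. 241.] 105 [ 0.322 -0.081  0.165] [ 0.317 -0.087  0.155] [ 0.33  -0.071  0.173]
side [400. 258.] 109 [ 0.514 -0.249  0.166] [ 0.509 -0.255  0.156] [ 0.522 -0.241  0.173]
bar [466. 172.] [456 147  20  55 628] [ 0.51  -0.26   0.123] [ 0.606 -0.231  0.15 ]
((0.5583940148353577, -0.2437412291765213), (0.029639413580298424, 0.09643401950597763), 87.15641784667969)
bar [354. 165.] [324 156  55  17 583] [ 0.565 -0.091  0.125] [0.594 0.004 0.15 ]
((0.5787577033042908, -0.04337993636727333), (0.02826056070625782, 0.09580563753843307), 1.3064736127853394)
bar [258. 174.] [228 165  55  17 597] [0.553 0.078 0.124] [0.581 0.173 0.149]
((0.567794144153595, 0.12560424208641052), (0.09465374797582626, 0.02785627543926239), 88.39341735839844)
bar [406. 308.] [373 297  58  23 674] [ 0.316 -0.17   0.122] [ 0.35  -0.072  0.15 ]
((0.33301830291748047, -0.12095904350280762), (0.02893170528113842, 0.09888219088315964), 3.53442645072937)
274 173 [0.5652 0.0917 0.1379]
370 163 [ 0.5796 -0.0765  0.1376]
465 157 [ 0.586  -0.2423  0.1409]
((0.7238055467605591, -0.066194087266922), (0.10023767501115799, 0.5391074419021606), 4.122199058532715)
```

View pics/crop1.png

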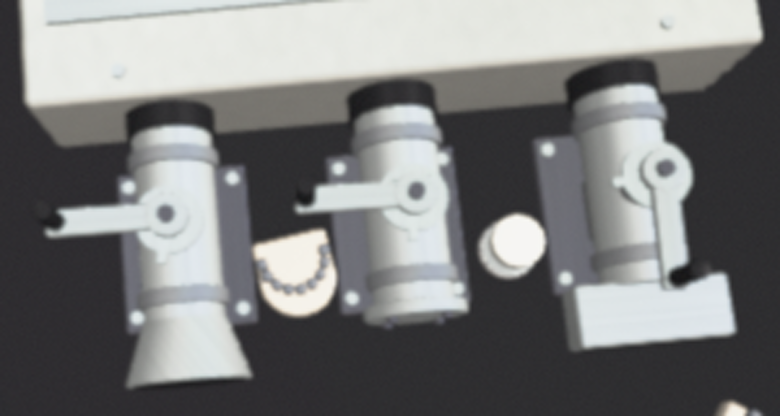

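The crop confirms it. The round flared funnel is at crop (190,340), peg (50,215), shut. The flat box nozzle is at crop (650,305), peg (688,272), open. The middle unit is capped. Next I check that the travel path is clear.

```bash
python3 - <<'E'
from h import *
for n in("top","side"):
    d=np.load(n+"0.npy");X=cloud(n,d)[d>0]
    a=np.array([.167,.576]);b=np.array([.563,.167]);u=(b-a)/np.linalg.norm(b-a)
    s=(X[:,:2]-a)@u;t=(X[:,:2]-a)@np.array([-u[1],u[0]])
    for k in np.arange(0,.65,.1):
        m=(s>k-.05)&(s<k+.05)&(abs(t)<.1);print(n,k.round(1),X[m,2].max().round(3) if m.any() else None)
E
```

```text
top 0.0 0.005
top 0.1 0.019
top 0.2 0.018
top 0.3 0.013
top 0.4 0.005
top 0.5 0.091
top 0.6 0.173
side 0.0 0.473
side 0.1 0.018
side 0.2 0.018
side 0.3 0.012
side 0.4 0.005
side 0.5 0.004
side 0.6 0.172
```

>>> drive_tool(steps=[[[0,0,0,1],[0,0,0,1],[0,0,0,1],[0,0,0,1],[0,0,0,1],[0,0,0,1],[0,0,0,1],[0,0,0,1],[0,0,0,1],[0,0,0,1]]], hand=0.68)

```text
clock: 1.1
position: [0.1668, 0.576, 0.2478]
tcp_rot: [1.482, 2.77, -0.002]
contact_force: [0.1, -0.3, 0.2]
width: 0.0273
gripper_force: 0.0
```

>>> drive_tool(steps=[[[0,0,0,0.95],[0,0,0,0.95],[0,0,0,0.95],[0,0,0,0.95],[0,0,0,0.95],[0,0,0,0.95],[0,0,0,0.95],[0,0,0,0.95]]])

```text
clock: 1.9
position: [0.1667, 0.576, 0.2478]
tcp_rot: [2.156, 2.284, -0.001]
contact_force: [-0.6, -0.3, -0.6]
width: 0.0274
gripper_force: 0.0
```

>>> drive_tool(steps=[[[-0.86,0.74,0,0],[-0.86,0.74,0,0],[-0.86,0.74,0,0],[-0.86,0.74,0,0],[-0.86,0.74,0,0],[-0.86,0.74,0,0],[-0.86,0.74,0,0],[-0.86,0.74,0,0],[-0.86,0.74,0,0],[-0.86,0.74,0,0]]])

```text
clock: 2.9
position: [0.365, 0.3718, 0.248]
tcp_rot: [-2.153, -2.287, 0.001]
contact_force: [0.6, 0.2, -0.8]
width: 0.0279
gripper_force: 0.0
```

>>> drive_tool(steps=[[[-0.86,0.74,0,0],[-0.86,0.74,0,0],[-0.86,0.74,0,0],[-0.86,0.74,0,0],[-0.86,0.74,0,0],[-0.86,0.74,0,0],[-0.86,0.74,0,0],[-0.86,0.74,0,0],[-0.86,0.74,0,0],[-0.86,0.74,0,0],[0,0,0,0]]])

```text
invalid input
```

>>> drive_tool(steps=[[[-0.86,0.74,0,0],[-0.86,0.74,0,0],[-0.86,0.74,0,0],[-0.86,0.74,0,0],[-0.86,0.74,0,0],[-0.86,0.74,0,0],[-0.86,0.74,0,0],[-0.86,0.74,0,0],[-0.86,0.74,0,0],[-0.86,0.74,0,0]]])

```text
clock: 3.9
position: [0.5625, 0.1684, 0.2478]
tcp_rot: [-2.153, -2.287, 0.001]
contact_force: [-0.4, 0.4, -0.7]
width: 0.0274
gripper_force: 0.0
```

>>> drive_tool(steps=[[[0,0,0.5,0],[0,0,0.5,0],[0,0,0,0]]])

```text
clock: 4.2
position: [0.5599, 0.1694, 0.2204]
tcp_rot: [-2.151, -2.286, 0.006]
contact_force: [-0.0, 0.4, 0.3]
width: 0.0274
gripper_force: 0.0
```

```bash
python3 - <<'E'
from h import *
o=robot.get_obs();print(o["position"],o["tcp_rot"],o["contact_force"],o["width"],o["q"])
for n,(u,v) in(("top",(227,171)),("side",(297,159))):
    p,d=robot.get_image(n)
    cv2.imwrite(f"pics/{n}1.png",cv2.resize(p[v-65:v+65,u-75:u+75][:,:,::-1],(450,390),interpolation=cv2.INTER_CUBIC))
a=cv2.hconcat([cv2.resize(cv2.imread(f"pics/{n}1.png"),(400,347)) for n in("top","side")]);cv2.imwrite("pics/both1.png",a)
E
```

```text
[0.55985396 0.16941714 0.22044169] [-2.15097315 -2.28589047  0.00639558] [-0.04218895  0.41401969  0.32556726] 0.027385989865829203 [ 2.93637664e-01  3.01264852e-01 -1.27677708e-01  1.14678224e+00
  3.94053851e-04  1.80363523e+00]
```

View pics/both1.png

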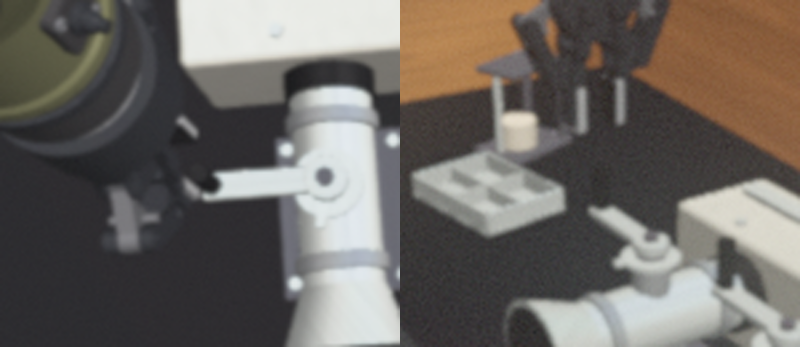

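The side view shows the fingers standing on either side of the funnel peg (crop (600,185)), still above it. I'll settle and descend.

>>> drive_tool(steps=[[[-0.06,0,0,0],[0,0,0.4,0],[0,0,0.4,0],[0,0,0.4,0],[0,0,0.4,0],[0,0,0.4,0],[0,0,0.4,0],[0,0,0,0],[0,0,0,0]]])

```text
clock: 5.2
position: [0.562, 0.1678, 0.163]
tcp_rot: [-2.153, -2.287, 0.001]
contact_force: [0.3, -0.3, -0.5]
width: 0.0272
gripper_force: 0.0
```

>>> drive_tool(steps=[[[-0.002,-0.105,0,-0.5],[-0.002,-0.105,0,-0.5],[-0.002,-0.105,0,-0.5],[-0.002,-0.105,0,-0.5],[-0.002,-0.105,0,-0.5]]])

```text
clock: 5.7
position: [0.5501, 0.166, 0.1642]
tcp_rot: [1.943, 2.466, 0.002]
contact_force: [0.8, -1.1, -0.6]
width: 0.027
gripper_force: 0.5
```

>>> drive_tool(steps=[[[-0.002,-0.105,0,-0.5],[-0.002,-0.105,0,-0.5],[-0.002,-0.105,0,-0.5],[-0.002,-0.105,0,-0.5],[-0.002,-0.105,0,-0.5]]])

```text
clock: 6.2
position: [0.5377, 0.1619, 0.1642]
tcp_rot: [1.721, 2.626, 0.002]
contact_force: [0.7, -0.6, -0.8]
width: 0.0273
gripper_force: 0.5
```

>>> drive_tool(steps=[[[-0.002,-0.105,0,-0.5],[-0.002,-0.105,0,-0.5],[-0.002,-0.105,0,-0.5],[-0.002,-0.105,0,-0.5],[-0.002,-0.105,0,-0.5],[-0.002,-0.105,0,-0.5],[-0.002,-0.105,0,-0.5],[-0.002,-0.105,0,-0.5],[-0.002,-0.105,0,-0.5],[-0.002,-0.105,0,-0.5]]])

```text
clock: 7.2
position: [0.516, 0.1475, 0.1643]
tcp_rot: [1.239, 2.885, 0.002]
contact_force: [0.3, 0.3, -0.5]
width: 0.0272
gripper_force: 0.5
```

```bash
python3 - <<'E'
from h import *
p,d=robot.get_image("top");q,e=robot.get_image("side")
cv2.imwrite("pics/both2.png",cv2.hconcat([cv2.resize(p[100:260,170:320][:,:,::-1],(375,400)),cv2.resize(q[100:260,220:370][:,:,::-1],(375,400))]))
o=robot.get_obs();print(o["position"],o["contact_force"],o["width"],o["gripper_force"])
E
```

```text
[0.51565956 0.14737826 0.16416621] [0.24992976 0.2347916  0.1444961 ] 0.02716321782254422 0.14834754634648561
```

View pics/both2.png

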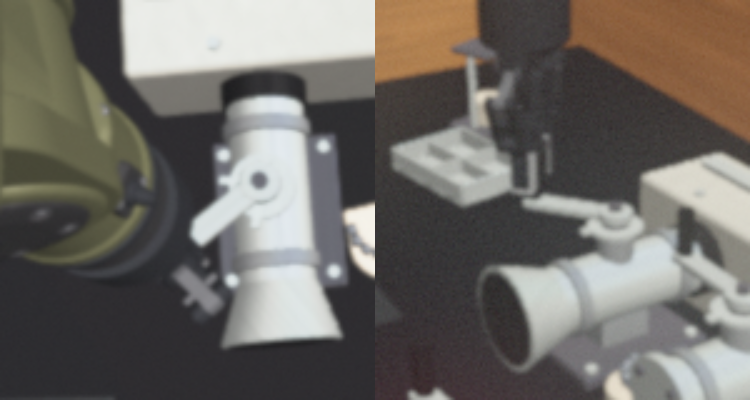

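The handle has turned about 40° and the peg is between the fingers. The unit is still in place. I'll continue.

>>> drive_tool(steps=[[[-0.002,-0.105,0,-0.5],[-0.002,-0.105,0,-0.5],[-0.002,-0.105,0,-0.5],[-0.002,-0.105,0,-0.5],[-0.002,-0.105,0,-0.5],[-0.002,-0.105,0,-0.5],[-0.002,-0.105,0,-0.5],[-0.002,-0.105,0,-0.5],[-0.002,-0.105,0,-0.5],[-0.002,-0.105,0,-0.5]]])

```text
clock: 8.3
position: [0.5003, 0.1266, 0.1641]
tcp_rot: [0.72, 3.056, 0.002]
contact_force: [1.6, 0.9, 0.2]
width: 0.0271
gripper_force: 0.5
```

>>> drive_tool(steps=[[[-0.001,-0.07,0,-0.333],[-0.001,-0.07,0,-0.333],[-0.001,-0.07,0,-0.333],[-0.001,-0.07,0,-0.333],[-0.001,-0.07,0,-0.333]]])

```text
clock: 8.8
position: [0.496, 0.1182, 0.1634]
tcp_rot: [0.54, 3.095, 0.0]
contact_force: [1.0, -0.3, 0.9]
width: 0.0276
gripper_force: 0.5
```

>>> drive_tool(steps=[[[-0.001,-0.07,0,-0.333],[-0.001,-0.07,0,-0.333],[-0.001,-0.07,0,-0.333]]])

```text
clock: 9.1
position: [0.4944, 0.1132, 0.1633]
tcp_rot: [-0.431, -3.112, -0.0]
contact_force: [1.0, 0.2, 0.3]
width: 0.0272
gripper_force: 0.5
```

>>> drive_tool(steps=[[[-0.001,-0.07,0,-0.333],[-0.001,-0.07,0,-0.333],[-0.001,-0.07,0,-0.333]]])

```text
clock: 9.4
position: [0.4931, 0.1081, 0.1633]
tcp_rot: [-0.323, -3.125, 0.0]
contact_force: [0.8, 0.9, 0.7]
width: 0.0273
gripper_force: 0.5
```

>>> drive_tool(steps=[[[-0.001,-0.07,0,-0.333],[-0.001,-0.07,0,-0.333],[-0.001,-0.07,0,-0.333]]])

```text
clock: 9.7
position: [0.4927, 0.1036, 0.1635]
tcp_rot: [0.213, 3.134, 0.003]
contact_force: [1.6, 4.7, -0.9]
width: 0.0271
gripper_force: 2.4
```

>>> drive_tool(steps=[[[-0.001,-0.05,0,-0.25],[-0.001,-0.05,0,-0.25],[0,0,0,0]]])

```text
clock: 10.0
position: [0.4921, 0.1004, 0.1633]
tcp_rot: [0.161, 3.137, -0.0]
contact_force: [2.5, 3.9, 0.2]
width: 0.0276
gripper_force: 1.9
```

>>> drive_tool(steps=[[[-0.001,-0.05,0,-0.25],[-0.001,-0.05,0,-0.25],[0,0,0,0]]])

```text
clock: 10.3
position: [0.492, 0.0981, 0.1633]
tcp_rot: [0.105, 3.14, 0.001]
contact_force: [2.2, 5.3, -0.8]
width: 0.0272
gripper_force: 2.3
```

>>> drive_tool(steps=[[[0,-0.04,0,-0.2],[0,0,0,0]]])

```text
clock: 10.5
position: [0.4922, 0.0975, 0.1634]
tcp_rot: [0.083, 3.14, 0.002]
contact_force: [2.6, 4.7, -1.0]
width: 0.0268
gripper_force: 3.0
```

>>> drive_tool(steps=[[[0,-0.04,0,-0.2],[0,0,0,0]]])

```text
clock: 10.7
position: [0.4922, 0.0969, 0.1635]
tcp_rot: [0.061, 3.14, 0.004]
contact_force: [3.4, 8.0, -0.5]
width: 0.0273
gripper_force: 3.7
```

>>> drive_tool(steps=[[[0,-0.01,0,0],[0,0,0,0]]])

```text
clock: 10.9
position: [0.4922, 0.0969, 0.1635]
tcp_rot: [0.061, 3.14, 0.004]
contact_force: [2.7, 6.2, -0.4]
width: 0.0274
gripper_force: 3.9
```

>>> drive_tool(steps=[[[0,-0.02,0,0],[0,0,0,0],[0,0,0,0]]])

```text
clock: 11.2
position: [0.4922, 0.0966, 0.1636]
tcp_rot: [0.061, 3.14, 0.005]
contact_force: [2.3, 8.8, -0.9]
width: 0.0275
gripper_force: 4.3
```

Force rises with no travel, so this is the hard stop. I'll back off to the middle of the gap and lift.

>>> drive_tool(steps=[[[0,0.1,0,0],[0,0.1,0,0],[0,0.1,0,0],[0,0,0,0],[0,0,0,0]]])

```text
clock: 11.7
position: [0.4916, 0.1024, 0.1631]
tcp_rot: [-0.063, -3.14, 0.001]
contact_force: [0.1, -0.3, -0.5]
width: 0.027
gripper_force: 0.0
```

>>> drive_tool(steps=[[[0,0,-0.4,0],[0,0,-0.8,0],[0,0,-0.8,0],[0,0,-0.8,0],[0,0,-0.4,0],[0,0,0,0]]])

```text
clock: 12.3
position: [0.493, 0.1029, 0.2451]
tcp_rot: [0.063, 3.138, 0.001]
contact_force: [-0.7, -0.0, -0.4]
width: 0.0273
gripper_force: 0.0
```

```bash
python3 - <<'E'
from h import *
o=robot.get_obs();print(o["position"],o["tcp_rot"],o["contact_force"],o["q"])
for n in("top","side"):
    p,d=robot.get_image(n);X=cloud(n,d); cv2.imwrite(f"pics/{n}3.png",p[:,:,::-1])
    m=((d>0)&(X[...,2]>.155)&(X[...,2]<.18)&(X[...,0]>.3)&(X[...,0]<.65)&(abs(X[...,1])<.4)).astype('uint8')
    k,l,s,c=cv2.connectedComponentsWithStats(m)
    for i in range(1,k):
        if s[i,4]>5:
            q=X[l==i]; print(n,c[i].round(),s[i,4],q.mean(0).round(4))
E
```

```text
[0.49304376 0.10287159 0.24507519] [6.31489396e-02 3.13792357e+00 8.57146742e-04] [-0.68943733 -0.00977904 -0.37736385] [ 2.05786724e-01  1.31628144e-01 -2.84244756e-01  1.15184456e+00
 -1.47178038e-04  2.46029936e-01]
top [328. 162.] 68 [ 0.5755 -0.0016  0.1692]
top [477. 194.] 87 [ 0.5164 -0.2465  0.1678]
top [266. 216.] 10 [0.488  0.1021 0.1652]
top [380. 317.] 80 [ 0.3255 -0.0782  0.1692]
side [281. 176.] 62 [0.4909 0.1031 0.1645]
side [344. 187.] 65 [ 0.5738 -0.0038  0.1645]
side [238. 241.] 102 [ 0.3225 -0.0806  0.1654]
side [400. 258.] 111 [ 0.514  -0.2494  0.1654]
```

>>> drive_tool(steps=[[[-0.1,-0.5,0,0],[-0.1,-1,0,0],[-0.1,-1,0,0],[-0.1,-1,0,0],[-0.1,-1,0,0],[-0.1,-1,0,0],[-0.1,-1,0,0],[-0.1,-1,0,0],[-0.1,-1,0,0],[-0.1,-1,0,0]]])

```text
clock: 13.4
position: [0.5066, -0.1373, 0.2422]
tcp_rot: [-0.064, -3.139, -0.0]
contact_force: [-0.4, 0.0, 0.7]
width: 0.0273
gripper_force: 0.0
```

>>> drive_tool(steps=[[[-0.1,-1,0,0],[-0.1,-1,0,0],[-0.1,-1,0,0],[-0.1,-1,0,0],[-0.06,-0.5,0,0],[0,0,0,-0.5],[0,0,0,-0.55],[0,0,0,0],[0,0,0,0]]])

```text
clock: 14.3
position: [0.514, -0.2483, 0.2428]
tcp_rot: [0.051, -3.14, -0.001]
contact_force: [0.0, -0.2, 0.1]
width: 0.0274
gripper_force: 0.0
```

>>> drive_tool(steps=[[[-0.04,0,0.4,0],[0,0,0.6,0],[0,0,0.6,0],[0,0,0.6,0],[0,0,0.6,0],[0,0,0.4,0],[0,0,0,0],[0,0,0,0]]])

```text
clock: 15.1
position: [0.5155, -0.2483, 0.1633]
tcp_rot: [0.052, -3.141, -0.0]
contact_force: [-0.6, 0.3, 1.0]
width: 0.0275
gripper_force: 0.0
```

>>> drive_tool(steps=[[[-0.002,0.105,0,0.5],[-0.002,0.105,0,0.5],[-0.002,0.105,0,0.5],[-0.002,0.105,0,0.5],[-0.002,0.105,0,0.5]]])

```text
clock: 15.6
position: [0.5169, -0.2358, 0.1645]
tcp_rot: [0.224, 3.132, -0.002]
contact_force: [-0.6, -0.9, -0.0]
width: 0.0274
gripper_force: 0.6
```

>>> drive_tool(steps=[[[-0.002,0.105,0,0.5],[-0.002,0.105,0,0.5],[-0.002,0.105,0,0.5],[-0.002,0.105,0,0.5],[-0.002,0.105,0,0.5]]])

```text
clock: 16.1
position: [0.5197, -0.223, 0.1644]
tcp_rot: [0.497, 3.101, -0.002]
contact_force: [-0.8, -0.6, 0.5]
width: 0.0273
gripper_force: 0.6
```

>>> drive_tool(steps=[[[-0.002,0.105,0,0.5],[-0.002,0.105,0,0.5],[-0.002,0.105,0,0.5],[-0.002,0.105,0,0.5],[-0.002,0.105,0,0.5]]])

```text
clock: 16.6
position: [0.5246, -0.2109, 0.1644]
tcp_rot: [0.765, 3.046, -0.002]
contact_force: [-1.5, -0.6, 1.3]
width: 0.0273
gripper_force: 0.7
```

>>> drive_tool(steps=[[[-0.002,0.105,0,0.5],[-0.002,0.105,0,0.5],[-0.002,0.105,0,0.5],[-0.002,0.105,0,0.5],[-0.002,0.105,0,0.5],[-0.002,0.105,0,0.5],[-0.002,0.105,0,0.5],[-0.002,0.105,0,0.5],[-0.002,0.105,0,0.5],[-0.002,0.105,0,0.5]]])

```text
clock: 17.6
position: [0.5407, -0.1901, 0.1643]
tcp_rot: [1.282, 2.867, -0.001]
contact_force: [-2.1, 0.7, 0.9]
width: 0.0274
gripper_force: 0.7
```

>>> drive_tool(steps=[[[-0.002,0.105,0,0.5],[-0.002,0.105,0,0.5],[-0.002,0.105,0,0.5],[-0.002,0.105,0,0.5],[-0.002,0.105,0,0.5]]])

```text
clock: 18.1
position: [0.5511, -0.1822, 0.1642]
tcp_rot: [1.527, 2.745, -0.0]
contact_force: [-1.8, -0.1, -0.0]
width: 0.0273
gripper_force: 0.7
```

>>> drive_tool(steps=[[[-0.001,0.07,0,0.333],[-0.001,0.07,0,0.333],[-0.001,0.07,0,0.333]]])

```text
clock: 18.4
position: [0.5558, -0.1795, 0.1637]
tcp_rot: [1.622, 2.69, -0.0]
contact_force: [-2.2, -0.0, 1.1]
width: 0.0274
gripper_force: 0.6
```

>>> drive_tool(steps=[[[-0.001,0.07,0,0.333],[-0.001,0.07,0,0.333],[-0.001,0.07,0,0.333]]])

```text
clock: 18.7
position: [0.5605, -0.1772, 0.1634]
tcp_rot: [1.715, 2.632, -0.0]
contact_force: [-1.5, -0.7, 1.4]
width: 0.0272
gripper_force: 0.6
```

>>> drive_tool(steps=[[[-0.001,0.07,0,0.333],[-0.001,0.07,0,0.333],[-0.001,0.07,0,0.333]]])

```text
clock: 19.0
position: [0.5653, -0.1752, 0.1633]
tcp_rot: [-1.806, -2.57, -0.0]
contact_force: [-0.4, -0.0, 1.9]
width: 0.0273
gripper_force: 0.6
```

>>> drive_tool(steps=[[[-0.001,0.07,0,0.333],[-0.001,0.07,0,0.333],[-0.001,0.07,0,0.333]]])

```text
clock: 19.3
position: [0.5702, -0.1735, 0.1633]
tcp_rot: [-1.895, -2.506, -0.0]
contact_force: [-1.3, 0.2, 1.0]
width: 0.0274
gripper_force: 0.6
```

>>> drive_tool(steps=[[[-0.001,0.07,0,0.333],[-0.001,0.07,0,0.333],[-0.001,0.07,0,0.333]]])

```text
clock: 19.6
position: [0.5753, -0.1722, 0.1633]
tcp_rot: [-1.981, -2.438, -0.0]
contact_force: [-0.4, 0.4, 0.9]
width: 0.0272
gripper_force: 0.6
```

>>> drive_tool(steps=[[[-0.001,0.07,0,0.333],[-0.001,0.07,0,0.333],[-0.001,0.07,0,0.333]]])

```text
clock: 19.9
position: [0.5796, -0.1716, 0.163]
tcp_rot: [-2.064, -2.367, 0.002]
contact_force: [-5.1, -0.4, 1.1]
width: 0.0273
gripper_force: 2.4
```

>>> drive_tool(steps=[[[-0.001,0.05,0,0.25],[-0.001,0.05,0,0.25],[0,0,0,0]]])

```text
clock: 20.2
position: [0.5826, -0.1711, 0.1631]
tcp_rot: [-2.104, -2.332, 0.0]
contact_force: [-4.7, -0.6, 1.6]
width: 0.0275
gripper_force: 2.2
```

>>> drive_tool(steps=[[[-0.001,0.05,0,0.25],[-0.001,0.05,0,0.25],[0,0,0,0]]])

```text
clock: 20.5
position: [0.5853, -0.1708, 0.1632]
tcp_rot: [-2.144, -2.295, -0.0]
contact_force: [-4.8, 1.0, 1.5]
width: 0.0272
gripper_force: 2.2
```

>>> drive_tool(steps=[[[0,0.04,0,0.2],[0,0,0,0]]])

```text
clock: 20.7
position: [0.5864, -0.1707, 0.1632]
tcp_rot: [-2.16, -2.281, -0.0]
contact_force: [-4.6, 1.7, 1.7]
width: 0.0271
gripper_force: 2.2
```

>>> drive_tool(steps=[[[0,0.04,0,0.2],[0,0,0,0]]])

```text
clock: 20.9
position: [0.5872, -0.1707, 0.1632]
tcp_rot: [-2.176, -2.265, -0.0]
contact_force: [-5.4, 1.3, 0.9]
width: 0.0271
gripper_force: 2.4
```

>>> drive_tool(steps=[[[0,0.03,0,0.15],[0,0,0,0]]])

```text
clock: 21.1
position: [0.5876, -0.1707, 0.1631]
tcp_rot: [-2.187, -2.254, 0.001]
contact_force: [-5.4, 0.7, 2.0]
width: 0.0273
gripper_force: 2.9
```

>>> drive_tool(steps=[[[0,0.03,0,0.1],[0,0,0,0],[0,0,0,0]]])

```text
clock: 21.4
position: [0.588, -0.1707, 0.163]
tcp_rot: [-2.194, -2.246, 0.002]
contact_force: [-7.4, 2.2, 3.4]
width: 0.0274
gripper_force: 3.4
```

>>> drive_tool(steps=[[[0,0.03,0,0],[0,0,0,0],[0,0,0,0]]])

```text
clock: 21.7
position: [0.5883, -0.1706, 0.1629]
tcp_rot: [-2.194, -2.245, 0.002]
contact_force: [-7.1, 2.0, 2.6]
width: 0.0274
gripper_force: 4.0
```

>>> drive_tool(steps=[[[0,0.02,0,0],[0,0,0,0],[0,0,0,0]]])

```text
clock: 22.0
position: [0.5885, -0.1705, 0.1629]
tcp_rot: [-2.194, -2.245, 0.003]
contact_force: [-8.7, 1.1, 3.9]
width: 0.0272
gripper_force: 4.3
```

Hard stop again. I'll release, lift and check.

>>> drive_tool(steps=[[[0,-0.1,0,0],[0,-0.1,0,0],[0,-0.1,0,0],[0,-0.02,0,0],[0,0,0,0],[0,0,0,0]]])

```text
clock: 22.6
position: [0.5825, -0.1711, 0.1634]
tcp_rot: [2.195, 2.247, 0.001]
contact_force: [-0.0, -0.5, -0.3]
width: 0.0276
gripper_force: 0.0
```

>>> drive_tool(steps=[[[0,0,-0.4,0],[0,0,-0.8,0],[0,0,-0.8,0],[0,0,-0.8,0],[0,0,-0.4,0],[0,0,0,0]]])

```text
clock: 23.2
position: [0.5833, -0.1713, 0.2453]
tcp_rot: [2.193, 2.245, 0.003]
contact_force: [1.0, -0.3, -0.5]
width: 0.0279
gripper_force: 0.0
```

>>> drive_tool(steps=[[[0,-1,0,0],[0,-1,0,0],[0,-1,0,0],[0,-1,0,0],[0,-1,0,0],[0,-0.6,0,0],[0,0,0,0],[0,0,0,0]]])

```text
clock: 24.0
position: [0.4427, -0.1744, 0.2433]
tcp_rot: [2.195, 2.246, 0.001]
contact_force: [0.6, -0.6, 1.2]
width: 0.0273
gripper_force: 0.0
```

```bash
python3 - <<'E'
from h import *
o=robot.get_obs();print(o["position"],o["contact_force"],o["clock"])
W0=cloud("top",np.load("top0.npy"))
for n in("top","side"):
    p,d=robot.get_image(n);X=cloud(n,d); cv2.imwrite(f"pics/{n}4.png",p[:,:,::-1])
    m=((d>0)&(X[...,2]>.155)&(X[...,2]<.18)&(X[...,0]>.3)&(X[...,0]<.65)&(abs(X[...,1])<.4)).astype('uint8')
    k,l,s,c=cv2.connectedComponentsWithStats(m)
    for i in range(1,k):
        if s[i,4]>5:
            q=X[l==i]; print(n,c[i].round(),s[i,4],q.mean(0).round(4))
    # unit shift: register lower features (feet/mouth) before vs after
    a=cv2.cvtColor(cv2.imread(f"pics/{n}0.png"),6);b=cv2.cvtColor(cv2.imread(f"pics/{n}4.png"),6)
    boxes={"top":dict(funnel_mouth=(255,205,60,36),funnel_foot=(285,150,26,64),slot_mouth=(425,198,70,28),slot_foot=(414,138,22,62),capped=(336,180,58,38)),"side":dict(funnel_mouth=(258,203,40,44),slot_mouth=(355,284,75,66),capped=(320,238,45,45))}[n]
    for nm,(x,y,w,h) in boxes.items():
        M=np.eye(2,3,dtype='f4')
        try:
            cc,M=cv2.findTransformECC(a[y:y+h,x:x+w],b[y:y+h,x:x+w],M,cv2.MOTION_EUCLIDEAN)
            ctr=np.array([w/2,h/2,1]);print(n,nm,round(cc,3),(M@ctr-ctr[:2]).round(2),np.degrees(np.arctan2(M[1,0],M[0,0])).round(2))
        except cv2.error as e: print(n,nm,"fail")
E
```

```text
[ 0.44271544 -0.17438954  0.24325559] [ 0.5793712  -0.63556581  1.15403978] 24.0
top [429. 158.] 79 [ 0.5781 -0.1704  0.1676]
top [328. 162.] 67 [ 0.5756 -0.0015  0.1694]
top [264. 212.] 70 [0.4931 0.1034 0.1693]
top [380. 317.] 80 [ 0.3256 -0.0782  0.1696]
top funnel_mouth 0.96 [0.05 0.17] -0.38
top funnel_foot 1.0 [0.   0.01] -0.02
top slot_mouth 0.458 [-10.91  -4.22] -32.14
top slot_foot 0.826 [-0.69 -0.17] -0.65
top capped 1.0 [-0.01 -0.  ] 0.01
side [281. 176.] 63 [0.4909 0.1029 0.1646]
side [400. 226.] 94 [ 0.5763 -0.1731  0.1647]
side [238. 241.] 103 [ 0.3226 -0.0804  0.1651]
side funnel_mouth 1.0 [0.01 0.  ] 0.03
side slot_mouth 1.0 [0.01 0.01] -0.01
side capped 1.0 [0.02 0.02] 0.02
```

View pics/top4.png

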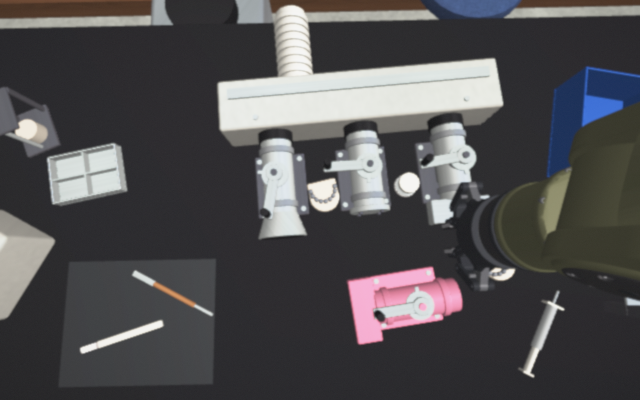

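The pictures show the funnel handle over its mouth (264,212) and the slot handle across (429,158). The units have moved less than a pixel. The slot peg reads about 5 mm short of where I left it, so I'll check for spring-back.

```bash
python3 - <<'E'
from h import *
p,d=robot.get_image("top");W=cloud("top",d)
m=((d>0)&(W[...,2]>.122)&(W[...,2]<.15)&(W[...,0]>.45)&(W[...,0]<.65)&(abs(W[...,1])<.4)).astype('uint8')
n,l,s,c=cv2.connectedComponentsWithStats(m)
for i in range(1,n):
    if s[i,4]>30:
        q=W[l==i]; print(s[i],q.min(0).round(4),q.max(0).round(4),cv2.minAreaRect(q[:,:2].astype('float32')))
for n in("top","side"):
  d0=np.load(n+"0.npy") ; 
  d1=robot.get_image(n)[1]
  for nm,D in(("before",d0),("after",d1)):
    X=cloud(n,D)
    for C in((.567,.0925),(.5793,-.0765),(.5915,-.2455)):
      m=(D>0)&(np.hypot(X[...,0]-C[0],X[...,1]-C[1])<.02)&(X[...,2]>.136)&(X[...,2]<.155)
      print(n,nm,X[m].mean(0).round(4),m.sum())
E
```

```text
[419 147  55  22 571] [ 0.5696 -0.2608  0.1228] [ 0.607  -0.1644  0.1499] ((0.583841860294342, -0.2137117087841034), (0.02929666079580784, 0.09703965485095978), 13.98226547241211)
[324 156  55  17 581] [ 0.5651 -0.0915  0.1242] [0.594  0.0043 0.1485] ((0.5808641910552979, -0.04380742833018303), (0.09546571224927902, 0.028846172615885735), 87.64375305175781)
[262 165  22  55 582] [0.4857 0.0776 0.1221] [0.581  0.1134 0.1494] ((0.5346900224685669, 0.10003087669610977), (0.029068412259221077, 0.09604769945144653), 76.77710723876953)
top before [0.5666 0.0925 0.1382] 39
top before [ 0.5796 -0.0767  0.1384] 36
top before [ 0.5919 -0.2458  0.1384] 40
top after [0.5672 0.0924 0.1378] 41
top after [ 0.5797 -0.077   0.138 ] 39
top after [ 0.5918 -0.2458  0.138 ] 42
side before [0.5664 0.0934 0.1377] 16
side before [ 0.5782 -0.0755  0.1381] 21
side before [ 0.591  -0.2445  0.138 ] 31
side after [0.5669 0.1007 0.1366] 1
side after [ 0.5788 -0.0753  0.1378] 21
side after [ 0.5909 -0.2446  0.1378] 32
```

>>> drive_tool(steps=[[[0,1,0,0],[0,1,0,0],[0,1,0,0],[0,1,0,0],[0,0.8,0,0],[0,0.55,0,0],[0,0,0,0],[0,0,0,0]]])

```text
clock: 25.05
position: [0.5758, -0.171, 0.2427]
tcp_rot: [-2.194, -2.247, 0.001]
contact_force: [0.4, -1.4, 0.1]
width: 0.028
gripper_force: 0.0
```

>>> drive_tool(steps=[[[0,0,0.4,0],[0,0,0.8,0],[0,0,0.8,0],[0,0,0.8,0],[0,0,0.4,0],[0,0,0,0],[0,0,0,0]]])

```text
clock: 25.75
position: [0.5758, -0.1713, 0.1638]
tcp_rot: [2.196, 2.247, 0.0]
contact_force: [-0.4, -0.1, -0.7]
width: 0.0273
gripper_force: 0.0
```

>>> drive_tool(steps=[[[0,0.1,0,0],[0,0,0,0]]])

```text
clock: 25.95
position: [0.5794, -0.1713, 0.1644]
tcp_rot: [2.194, 2.246, 0.002]
contact_force: [0.3, 0.5, 0.8]
width: 0.0276
gripper_force: 0.0
```

>>> drive_tool(steps=[[[0,0.08,0,0],[0,0,0,0]]])

```text
clock: 26.15
position: [0.5809, -0.1711, 0.1637]
tcp_rot: [2.195, 2.247, 0.001]
contact_force: [-0.6, 0.4, 0.5]
width: 0.0274
gripper_force: 0.0
```

>>> drive_tool(steps=[[[0,0.06,0,0],[0,0,0,0]]])

```text
clock: 26.35
position: [0.5821, -0.171, 0.1633]
tcp_rot: [2.195, 2.247, 0.0]
contact_force: [-0.7, -0.9, -0.0]
width: 0.0272
gripper_force: 0.0
```

>>> drive_tool(steps=[[[0,0.06,0,0],[0,0,0,0]]])

```text
clock: 26.55
position: [0.5835, -0.171, 0.1633]
tcp_rot: [2.196, 2.247, 0.0]
contact_force: [0.3, -0.3, -0.5]
width: 0.0272
gripper_force: 0.0
```

>>> drive_tool(steps=[[[0,0.06,0,0],[0,0,0,0]]])

```text
clock: 26.75
position: [0.5851, -0.1709, 0.1633]
tcp_rot: [2.195, 2.247, 0.0]
contact_force: [-0.3, 0.2, 0.8]
width: 0.0273
gripper_force: 0.0
```

>>> drive_tool(steps=[[[0,0.04,0,0],[0,0,0,0]]])

```text
clock: 26.95
position: [0.586, -0.1709, 0.1633]
tcp_rot: [2.196, 2.247, 0.0]
contact_force: [0.2, 0.3, -0.6]
width: 0.0271
gripper_force: 0.0
```

>>> drive_tool(steps=[[[0,0.04,0,0],[0,0,0,0]]])

```text
clock: 27.15
position: [0.5867, -0.1709, 0.1632]
tcp_rot: [-2.195, -2.247, 0.0]
contact_force: [-0.1, 0.0, 0.8]
width: 0.0273
gripper_force: 0.2
```

Contact restarts at x = 0.5867, which matches the stop position less finger flex. So there was no spring-back. I'll back off, lift away and hand in.

>>> drive_tool(steps=[[[0,-0.1,0,0],[0,-0.1,0,0],[0,0,0,0],[0,0,0,0]]])

```text
clock: 27.55
position: [0.5818, -0.171, 0.1634]
tcp_rot: [2.196, 2.247, 0.0]
contact_force: [0.0, -0.2, 0.2]
width: 0.0272
gripper_force: 0.0
```

>>> drive_tool(steps=[[[0,0,-0.4,0],[0,0,-0.8,0],[0,0,-0.8,0],[0,0,-0.8,0],[0,0,-0.4,0],[0,0,0,0],[0,0,0,0],[0,0,0,0]]])

```text
clock: 28.35
position: [0.5813, -0.1708, 0.2421]
tcp_rot: [-2.194, -2.246, 0.001]
contact_force: [-0.4, -0.4, 1.2]
width: 0.0272
gripper_force: 0.0
```

```bash
python3 -c "
from bench import robot
print(robot.get_obs()['position'],robot.get_obs()['contact_force']);print(robot.sign_off())"
```

```text
[ 0.58127006 -0.17082728  0.2420979 ] [-0.4067565  -0.35768466  1.17616802]
the job is handed in; nothing more can be done
None
```

I turned the funnel damper fully open, then the slot damper fully shut, each felt home against its stop at about 9 N; I saw no damper shift in the pictures, did not touch the capped handle, cast or jar, and handed the job in at about 28 s.

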